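Lock the sample boxes into a freezer rack with its rod

TASK

Get the two-shelf freezer rack ready to go back into cold storage: push both sample boxes fully home on their shelves, then lock them in by lowering the locking rod that is long enough for this rack down through all three eyelets on its front until the rod's collar rests on the top eyelet. Lower the rod by hand rather than letting it drop; leave the shorter rod in its stand and do not push aside or knock over the bottle, tube, beaker or timer.

Things in the scene. Friction and masses are not known exactly. Their poses are not given: they have to be found in the camera images.
- rack: Open two-shelf rack of bare steel sheet, fixed to the bench, 139 deep (x), 155 wide (y), 127 high; a bail handle on top (bar along y at x=+5) reaches 163. Origin: centre of its underside on the bench; z up, x from open front to back, so boxes go in along +x. Shelf surfaces at z=13 and 70, top plate z=124-127; front edges at x=-66; back straps, the stop, at x=+70; bays 144 wide, 54 high.
- eye_top (a point): Centre of the top eyelet's hole, at its upper face, 126 above the bench (rack x=-80, y=0). The three eyelets are flat plates 22 wide (y), 4 thick, sticking out 26 in front of the plates' edges at the front middle; their vertical holes, 10 diameter with a 1.5 chamfer, are in line one above the other.
- eye_middle (a point): Centre of the middle eyelet's hole, at its upper face (69 above the bench).
- eye_bottom (a point): Centre of the bottom eyelet's hole, at its upper face (12 above the bench; its lower face is 8 above the bench).
- box_lower: Card freezer box, lid closed, 138 x 138 x 48, about 0.3 kg, on the lower shelf (underside 13 above the bench), sticking out 15 to 37. Origin: centre of its underside; axes along the rack's, within 0.02 rad. Front face upright from 14 to 47 above the underside. Fully home, against the straps, its origin is at rack x=+1 and its face 2 in front of the plates' edges. Slides freely; too wide to grasp.
- box_upper: The same box on the upper shelf (underside 70 above the bench); same origin, sizes and home position.
- long_rod: The longer locking rod, for this rack: steel, 7 diameter, 122 from tip to collar, the tip's last 8 tapering to 3; then a collar 20 diameter, 4 thick, and a black round grip 18 diameter, 38 high; 164 overall, 60 g. Origin: centre of the tip; z from tip to grip. Stands upright in one of the stand's outer holes, loose by about 1 mm, tip 13 above the bench.
- long_rod_collar (a point): On the long rod's axis, underside of its collar, 122 from the tip.
- long_rod_grip (a point): On the long rod's axis, middle of its black grip, 146 from the tip.
- short_rod: A shorter locking rod for a one-shelf rack: the same shape and grip but only 65 from tip to collar (107 overall). Origin: centre of the tip, z towards the grip. It stands in the other outer hole of the stand and is left there.
- rod_stand: Grey plastic block, 46 (x) x 122 (y) x 58 high on a foot plate 64 x 140 x 8, fixed to the bench. Origin: centre of its underside; three upright holes of 8.5 diameter, 45 deep (floor 13 above the bench), at y=-40, 0, +40. The middle one is empty.
- ethanol_bottle: Bystander: clear reagent bottle with a blue cap, 68 diameter, 150 high, standing upright. Origin: centre of its underside.
- bench_timer: Bystander: white lab timer lying on its back, 62 x 64 x 20. Origin: centre of its underside.
- tube: Bystander: 50 ml tube with a blue cap, 34 diameter, 100 high, standing upright about 145 from the rack's centre, in front of its open side. Origin: centre of its underside.
- bystander_beaker: Bystander: clear beaker, 67 diameter, 81 high, standing upright. Origin: centre of its underside.

How it is judged (in metres and radians):
On the way, in this order (a step that is already met when the one before it is completed fails the run):
1. both boxes are pushed home (within 5 mm of the back straps) (x of each of box_lower, box_upper in the frame of rack above -0.004 m), for 0.2 s.
2. the long rod's end has passed through the bottom eyelet (horizontal distance between long_rod and eye_bottom below 0.006 m and z of long_rod in the frame of rack below 0.008 m), for 0.2 s.
At the end, for the whole second after the job is handed in: Both boxes home on their shelves (within 5 mm of the back straps); the long rod upright through all three eyelets, its tip below the bottom eyelet's underside and on its axis within 6 mm, its collar on the top eyelet within 3 mm; all at rest (all of step 1 and all of step 2 and horizontal distance between long_rod_collar and eye_top below 0.006 m and z of long_rod_collar in the frame of eye_top below 0.003 m and angle between long_rod's own z axis and vertical below 0.06 rad and linear speed of each of long_rod, box_lower, box_upper below 0.02 m/s); the robot touches nothing.
It fails at once if the long rod is dropped (falls freely, faster than 0.7 m/s) (linear speed of long_rod above 0.7 m/s and contact force between the fingers and long_rod below 0.05 N).
It fails at once if the short rod leaves its place in the stand (moves more than 20 mm) (distance of short_rod from where it was at the start of the episode above 0.02 m).
It fails at once if a bystander is shifted by more than 30 mm (distance of any of ethanol_bottle, bench_timer, tube, bystander_beaker from where it was at the start of the episode above 0.03 m).
It fails at once if a bystander is knocked over (angle between any of ethanol_bottle, tube, bystander_beaker's own z axis and vertical above 0.5 rad).
It also fails if it takes over 69 s, if anything falls off the work surface, if the arm or the gripper's body presses on something with over 40 N, if the wrist force passes 120 N, or if a joint passes its speed limit or range.

ROBOT

A 7-joint arm with a two-finger parallel gripper is mounted at the origin on a cart in front of the work surface, level with it; the furniture and walls round the work are solid. World frame = base frame: x ahead of the robot, y to its left, z up, the work surface at z = 0. Lengths are in mm, angles in rad, forces in N, time in s.
With the tool pointing down it reaches from about 400 to 875 mm from the base axis. Payload 4.4 kg.
Tool frame: the origin (TCP) lies midway between the tips of the shut fingers; the grasp point (between the pads) lies 19 mm behind it; z points along the fingers, y is the line along which they close (so a half turn about z gives the same grasp; the last joint's range is limited). The gripper opens to 85 mm and grips with 20 to 120 N. Pads are 22 mm wide; open, the fingers measure 114 mm over their backs; the gripper's body (76 mm by 85 mm) begins 54 mm behind the grasp point. The pads swing forward as they close: fully open they stand 13 mm farther back than shut.
Start: joints at [1.259, 0.628, 0.038, 1.517, -0.027, 0.996, -0.02], TCP at [158.193, -630.47, 231.313] pointing down, gripper open.
Joint ranges: [-3.06, 3.06], [-0.37, 2.12], [-1.25, 1.32], [0.18, 2.47], [-1.1, 4.24], [0.23, 1.98], [-2.94, 2.94]. Speed limits (rad/s): [2.57, 2.57, 3.14, 3.14, 3.14, 3.14, 3.14].

INTERFACE

Orientations are given as [roll, pitch, yaw] about the fixed x, y, z axes, in that order (R = Rz(yaw) Ry(pitch) Rx(roll)).
In Python, from cell import readout, optics, order gives the robot as it stands.
- The arm moves only by the shell command python3 -m jog 'ROWS'. ROWS is a JSON object of lists of equal length, an entry for each row: "claw": the opening, from 0 (shut) to 1 (fully open); "xyz": the shift along the tool's x, y, z each as a share of 0.1 m, from -1 to 1, a list of three; "twist": the turn, a rotation vector about the tool's x, y, z each as a share of 180 degrees, from -1 to 1, a list of three. A call has 1 to 12 rows; each row shifts and turns the commanded pose from where the row before left it, along the tool's axes as they then stand; what a row does not reach is not made up. A row lasts 1/8 s, in which the tool goes at most 62.5 mm and 10.7 degrees, less where a joint would pass 70% of its speed; a pose out of reach is approached as far as the arm can. A call with a number of a shift or a turn outside -1 to 1 is refused whole. A call with a gripper value outside its range is refused whole. The fingers move at their own pace and stop on an object; the grip force is fixed at half the most. Time passes only in rows, so rows that do not move let the fingers close. It gives the time, the measured TCP pose, the force, the opening and the grip force at its end, in the units of the state.
- readout.read_state(): the state, without advancing time (a new reading comes with each control period).
- optics.get_image(name): name is "scene" or "top" or "wrist"; returns a dict with "color" (400x640x3 uint8, red, green, blue), "fovy" (degrees; the focal length in pixels is half the picture's height over the tangent of half this angle, whatever the lens; pixels are square), "cx", "cy" (the principal point, pixels), "view" (4x4, takes a point from world to camera coordinates). Camera axes: x right, y up, looking along -z (the intrinsics and any distortion apply to the point x, -y, -z); pixel columns grow to the right and rows downward; lengths in mm; the calibration is good to about 2 mm. A picture is of the moment at which its call begins. There is no depth.
- order.finish_job(): hands the job in; it is judged then, once.
Trained networks look in the newest picture that a camera, given by its name, has taken for a name from the list of things; names that differ only in an ending like _2 or _b are one class to them, and where a whole thing is asked for, a point or a joint stands for the part that bears it (a point fixed in the world has none). Each returns a list of dicts, best first, with "score" (0 to 1); they miss things now and then, are a little off and sometimes report something else, mostly with a low value. They report only what shows in the picture. A call takes as long as a camera call.
- optics.boxes_of(camera, label): "rect" ([left, top, width, height] in pixels, round what is visible of it).
The state is a dict: "clock": time; "qpos": joint angles; "qd": joint speeds; "tau": joint torques, N m; "eef_pos": TCP position; "tool_rot": TCP orientation; "force": force on the tool from outside, world axes, zero at the start; "torque": the same for the moment, N m; "width": finger opening in mm; "gripper_force": force on a finger pad.
Only numpy, scipy, OpenCV 4.12 (cv2) and the standard library are available. Lean on these libraries where they do the work, as an engineer would, in place of code of your own. Each camera call takes 0.05 s, during which the arm holds its last target. There are 200 camera calls.

## Working session

There is one attempt and no reset: what is moved stays moved. The work goes in short steps, Python scripts to look and compute and a shell command to move; the robot and the scene stay as the last step left them, time stands still between calls to the robot, and variables do not carry over. Pictures are saved under pics/ and viewed, at most 10 in all, crops included, and the job is handed in when it is done.

```bash
mkdir -p pics
cat > h.py <<'E'
import numpy as np, cv2, json
from cell import readout, optics, order
def grab(n,f=None):
    im=optics.get_image(n)
    if f: cv2.imwrite('pics/'+f,cv2.cvtColor(im['color'],cv2.COLOR_RGB2BGR))
    return im
def cam(im):
    f=im['color'].shape[0]/2/np.tan(np.radians(im['fovy'])/2); return f,im['cx'],im['cy'],np.array(im['view'])
def proj(im,p):
    f,cx,cy,V=cam(im); q=V@np.append(p,1.); return np.array([cx+f*q[0]/-q[2], cy-f*q[1]/-q[2]])
def ray(im,uv):
    f,cx,cy,V=cam(im); d=np.array([(uv[0]-cx)/f,-(uv[1]-cy)/f,-1]); R=V[:3,:3]
    return -R.T@V[:3,3], R.T@d
def atz(im,uv,z):
    o,d=ray(im,uv); return o+d*(z-o[2])/d[2]
E
python3 - <<'E'
from h import *
s=readout.read_state(); print(s['eef_pos'],s['tool_rot'],s['clock'],s['width'])
for n in ['scene','top']:
    im=grab(n,n+'0.png'); print(n,[k for k in im],im['fovy'],im['cx'],im['cy'],ray(im,(320,200)))
    for l in ['rack','eye_top','box_lower','box_upper','long_rod','long_rod_grip','short_rod','rod_stand','ethanol_bottle','bench_timer','tube','bystander_beaker']:
        print(l,[(np.round(d['rect']).tolist(),round(d['score'],2)) for d in optics.boxes_of(n,l)[:2]])
E
```

```text
[ 158.0125333  -629.84340718  230.38973657] [-3.13968238e+00  6.24473838e-05  2.45778472e-01] 0.0 85.55689911626148
scene ['color', 'fovy', 'cx', 'cy', 'view'] 51.13043144480397 311.31537294382576 202.00263033707677 (array([-27.01348669, 579.05964374, 671.03595469]), array([ 0.56920671, -0.52065478, -0.63669204]))
rack [([261.0, 133.0, 78.0, 84.0], 0.9)]
eye_top [([264.0, 134.0, 76.0, 86.0], 0.55), ([278.0, 245.0, 12.0, 53.0], 0.36)]
box_lower [([279.0, 170.0, 68.0, 42.0], 0.83)]
box_upper [([277.0, 146.0, 61.0, 48.0], 0.73), ([269.0, 250.0, 37.0, 76.0], 0.19)]
long_rod [([277.0, 245.0, 9.0, 49.0], 0.84)]
long_rod_grip [([278.0, 242.0, 10.0, 51.0], 0.86)]
short_rod [([280.0, 235.0, 8.0, 12.0], 0.65), ([265.0, 134.0, 71.0, 84.0], 0.51)]
rod_stand [([268.0, 248.0, 36.0, 78.0], 0.92), ([324.0, 147.0, 19.0, 48.0], 0.52)]
ethanol_bottle [([222.0, 190.0, 34.0, 72.0], 0.62)]
bench_timer [([288.0, 238.0, 23.0, 28.0], 0.92), ([206.0, 244.0, 39.0, 50.0], 0.65)]
tube [([352.0, 181.0, 16.0, 38.0], 0.9)]
bystander_beaker [([206.0, 243.0, 36.0, 49.0], 0.56)]
top ['color', 'fovy', 'cx', 'cy', 'view'] 54.51322155644076 314.9164458819542 198.18442644954365 (array([406.83197926, 146.45334818, 949.5753327 ]), array([ 0.09243357, -0.03228376, -0.99529249]))
rack [([300.0, 94.0, 96.0, 95.0], 0.76)]
eye_top [([304.0, 94.0, 92.0, 97.0], 0.94)]
box_lower [([343.0, 155.0, 49.0, 40.0], 0.85), ([301.0, 92.0, 94.0, 97.0], 0.41)]
box_upper [([342.0, 144.0, 53.0, 46.0], 0.93)]
long_rod [([224.0, 252.0, 16.0, 9.0], 0.44)]
long_rod_grip [([224.0, 253.0, 18.0, 7.0], 0.6)]
short_rod [([256.0, 222.0, 9.0, 8.0], 0.5)]
rod_stand [([232.0, 207.0, 52.0, 65.0], 0.78), ([270.0, 192.0, 35.0, 36.0], 0.65)]
ethanol_bottle [([270.0, 193.0, 35.0, 33.0], 0.66), ([233.0, 153.0, 42.0, 35.0], 0.6)]
bench_timer [([272.0, 193.0, 34.0, 33.0], 0.64)]
tube [([362.0, 198.0, 20.0, 18.0], 0.68)]
bystander_beaker [([206.0, 180.0, 31.0, 32.0], 0.95)]
```

Run:
```python
from h import *
a=cv2.imread('pics/scene0.png')[120:340,190:390]; b=cv2.imread('pics/top0.png')[80:290,200:410]
cv2.imwrite('pics/a.png',cv2.resize(a,None,fx=2.72,fy=2.72,interpolation=cv2.INTER_CUBIC)); cv2.imwrite('pics/b.png',cv2.resize(b,None,fx=2.8,fy=2.8,interpolation=cv2.INTER_CUBIC))
```

```text
(no output)
```

View pics/a.png

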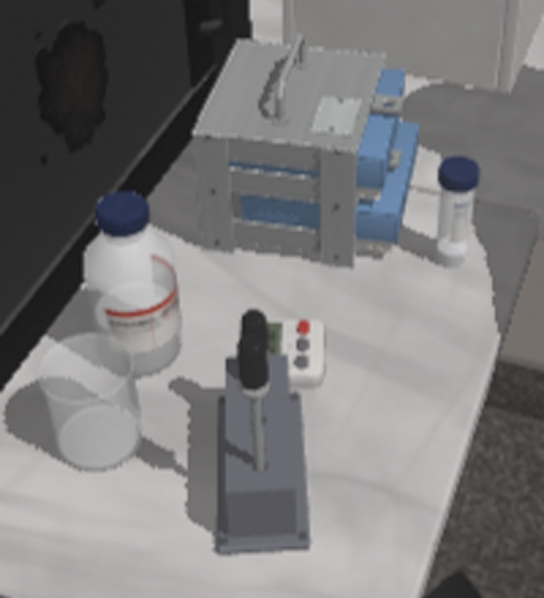

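View pics/b.png

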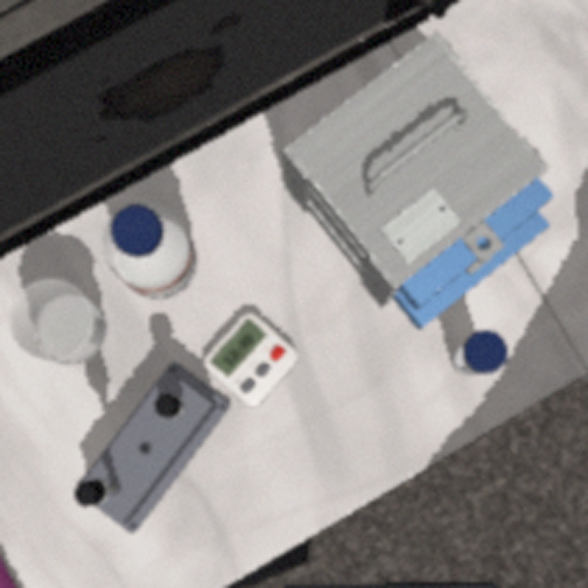

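Both views show the rack with its front (blue boxes, eyelet at top‑crop (484,243)) facing lower right and the tube in front of it. The stand is lower left, with the long rod's grip at top‑crop (90,491) and the short one's at (168,404). The timer lies between the stand and the rack.

```bash
cat >> h.py <<'E'
def Rz(a): c,s=np.cos(a),np.sin(a); return np.array([[c,-s,0],[s,c,0],[0,0,1]])
E
python3 - <<'E'
from h import *
from scipy.optimize import least_squares
T=grab('top');S=grab('scene')
t=lambda u,v:(200+u/2.8-.3,80+v/2.8-.3); s=lambda u,v:(190+u/2.72-.3,120+v/2.72-.3)
for n,p,z in [('L',(285,152),127),('T',(435,35),127),('R',(547,165),127),('B',(395,283),127),('eye',(484,243),126),('longtop',(90,491),177),('shorttop',(168,404),120),('mid',(145,448),58),('tubecap',(487,352),100),('bottlecap',(136,230),150),('beaker',(65,322),0),('timer',(250,355),20)]:
    print(n,atz(T,t(*p),z).round(1))
print('scene tube',atz(S,s(459,172),100).round(1),'long',atz(S,s(254,318),177).round(1))
mt=[((73,77.5,127),None)]
# front direction
P={k:atz(T,t(*p),127)[:2] for k,p in dict(L=(285,152),T=(435,35),R=(547,165),B=(395,283)).items()}
back=(P['L']+P['T'])/2; fr=(P['R']+P['B'])/2; d=back-fr; print('yaw guess',np.arctan2(d[1],d[0]))
y0=np.arctan2(d[1],d[0])
u=np.array([-np.sin(y0),np.cos(y0)]); sg=np.sign((P['L']-P['T'])@u); print('L side y sign',sg)
L,M=sg*77.5,-sg*77.5
obs=[(T,t(285,152),(73,L,127)),(T,t(435,35),(73,M,127)),(T,t(547,165),(-66,M,127)),(T,t(395,283),(-66,L,127)),(T,t(484,243),(-80,0,126)),
(S,s(195,133),(73,L,127)),(S,s(238,40),(73,M,127)),(S,s(385,55),(-66,M,127)),(S,s(350,150),(-66,L,127)),(S,s(392,103),(-80,0,126))]
# scene: which left? try both
def f(x,o): return np.concatenate([proj(im,np.array([x[0],x[1],0])+Rz(x[2])@np.array(m,float))-np.array(q) for im,q,m in o])
for o in (obs,obs[:5],obs[5:]):
    r=least_squares(f,[*(back+fr)/2,y0],args=(o,),loss='soft_l1'); print(r.x.round(3),f(r.x,o).reshape(-1,2).round(1).tolist())
E
```

```text
L [626.6 159.3 127. ]
T [720.5  42.1 127. ]
R [616.9 -43.7 127. ]
B [524.6  75.1 127. ]
eye [555.8   6.2 126. ]
longtop [370.1 295.  177. ]
shorttop [432.7 248.1 120. ]
mid [398.9 273.9  58. ]
tubecap [473.7   0.8 100. ]
bottlecap [560.9 269.6 150. ]
beaker [508.2 353.5   0. ]
timer [477.6 190.8  20. ]
scene tube [471.9   6.1 100. ] long [383.2 286.3 177. ]
yaw guess 0.6905664284599237
L side y sign 1.0
[619.177  56.291   0.677] [[-1.4, -0.4], [0.2, -1.8], [0.8, 0.3], [-0.1, 2.5], [-0.0, -0.5], [-0.7, 0.5], [0.1, -0.3], [0.6, -0.6], [3.5, 0.9], [-0.8, -0.2]]
[618.819  56.262   0.679] [[-1.4, -0.2], [0.1, -1.7], [0.8, 0.4], [0.0, 2.7], [0.1, -0.3]]
[620.126  56.421   0.669] [[-1.2, 0.2], [0.1, -0.5], [0.5, -0.6], [2.8, 0.8], [-1.1, -0.2]]
```

```bash
cat >> h.py <<'E'
from scipy.spatial.transform import Rotation as Ro
C=np.array([619.,56.2,0]); YAW=.677
def W(p): return C+Rz(YAW)@np.array(p,float)
def toR(p): return Rz(YAW).T@(np.array(p)-C)
def st(pr=True):
    s=readout.read_state(); R=Ro.from_euler('xyz',s['tool_rot']).as_matrix()
    if pr: print('t',round(s['clock'],2),'pos',np.round(s['eef_pos'],1),'rack',toR(s['eef_pos']).round(1),'rpy',np.round(s['tool_rot'],3),'F',np.round(s['force'],1),'w',round(s['width'],1),'q',np.round(s['qpos'],2))
    return s,np.array(s['eef_pos']),R
def tilt(heading,t):  # tool x to the left of heading, z tilted t from down toward heading
    h=Rz(heading); z=h@np.array([np.sin(t),0,-np.cos(t)]); x=h@np.array([0,1.,0]); return np.c_[x,np.cross(z,x),z]
def plan(p,Rt,rot_first=False,step=.055):
    _,p0,R=st(); v=Ro.from_matrix(R.T@Rt).as_rotvec()/np.pi; n=int(np.ceil(np.linalg.norm(v)/step)); 
    d=(Rt if rot_first else R).T@(np.array(p)-p0)/100
    m=int(np.ceil(np.linalg.norm(d)/.6))
    print('rot rows',n,(v/max(n,1)).round(4),'| shift total',d.round(3),'rows',m,(d/max(m,1)).round(3))
E
python3 - <<'E'
from h import *
plan(W((-200,-60,180)),tilt(YAW,np.radians(50)))
E
```

```text
t 1.4 pos [ 158.2 -630.5  231.3] rack [-789.3 -246.6  231.3] rpy [ 3.142 -0.     0.246] F [ 0.1 -0.4 -0.6] w 85.7 q [ 1.26  0.63  0.04  1.52 -0.03  1.   -0.02]
rot rows 13 [-0.0136  0.0212 -0.0454] | shift total [ 4.574 -4.158  0.513] rows 11 [ 0.416 -0.378  0.047]
```

```bash
python3 -m jog '{"claw":[0,0,0,0,0,0,0,0,0,0,0],"xyz":[[0.416,-0.378,0.047],[0.416,-0.378,0.047],[0.416,-0.378,0.047],[0.416,-0.378,0.047],[0.416,-0.378,0.047],[0.416,-0.378,0.047],[0.416,-0.378,0.047],[0.416,-0.378,0.047],[0.416,-0.378,0.047],[0.416,-0.378,0.047],[0.416,-0.378,0.047]],"twist":[[0,0,0],[0,0,0],[0,0,0],[0,0,0],[0,0,0],[0,0,0],[0,0,0],[0,0,0],[0,0,0],[0,0,0],[0,0,0]]}'
python3 - <<'E'
from h import *
plan(W((-200,-60,180)),tilt(YAW,np.radians(50)))
E
```

```text
clock: 2.78
eef_pos: [502.1, -114.4, 179.8]
tool_rot: [3.141, -0.001, 0.246]
force: [0.4, -0.4, -0.1]
width: -0.0
gripper_force: 0.0
t 2.77 pos [ 502.1 -114.4  179.8] rack [-198.   -59.7  179.8] rpy [ 3.141e+00 -1.000e-03  2.460e-01] F [ 0.4 -0.4 -0.1] w -0.0 q [ 0.15  0.51  0.03  1.95 -0.02  0.69 -1.13]
rot rows 13 [-0.0135  0.0212 -0.0454] | shift total [-0.017  0.011 -0.002] rows 1 [-0.017  0.011 -0.002]
```

```bash
python3 -m jog '{"claw":[0,0,0,0,0,0,0,0,0,0,0,0],"xyz":[[0,0,0],[0,0,0],[0,0,0],[0,0,0],[0,0,0],[0,0,0],[0,0,0],[0,0,0],[0,0,0],[0,0,0],[0,0,0],[0,0,0]],"twist":[[-0.0135,0.0212,-0.0454],[-0.0135,0.0212,-0.0454],[-0.0135,0.0212,-0.0454],[-0.0135,0.0212,-0.0454],[-0.0135,0.0212,-0.0454],[-0.0135,0.0212,-0.0454],[-0.0135,0.0212,-0.0454],[-0.0135,0.0212,-0.0454],[-0.0135,0.0212,-0.0454],[-0.0135,0.0212,-0.0454],[-0.0135,0.0212,-0.0454],[-0.0135,0.0212,-0.0454]]}'
python3 - <<'E'
from h import *
plan(W((-130,-50,100)),tilt(YAW,np.radians(50)),True)
E
```

```text
clock: 4.28
eef_pos: [490.6, -128.4, 167.9]
tool_rot: [2.511, -0.164, 1.731]
force: [-0.3, 0.4, -0.2]
width: 0.2
gripper_force: 0.0
t 4.28 pos [ 490.6 -128.4  167.9] rack [-215.7  -63.5  167.9] rpy [ 2.511 -0.164  1.731] F [-0.3  0.4 -0.2] w 0.2 q [ 1.25  0.76 -1.09  2.39  2.26  0.25 -1.66]
rot rows 4 [-0.0155  0.0187 -0.0387] | shift total [0.135 0.031 1.093] rows 2 [0.067 0.015 0.547]
```

Run:
```python
from h import *
plan(W((-125,-50,105)),tilt(YAW,np.radians(50)))
```

```text
t 4.28 pos [ 490.6 -128.4  167.9] rack [-215.7  -63.5  167.9] rpy [ 2.511 -0.164  1.731] F [-0.3  0.4 -0.2] w 0.2 q [ 1.25  0.76 -1.09  2.39  2.26  0.25 -1.66]
rot rows 4 [-0.0155  0.0187 -0.0387] | shift total [0.455 0.163 1.002] rows 2 [0.228 0.082 0.501]
```

```bash
python3 -m jog '{"claw":[0,0,0,0,0,0,0,0],"xyz":[[0.152,0.054,0.334],[0.152,0.054,0.334],[0.152,0.054,0.334],[0,0,0],[0,0,0],[0,0,0],[0,0,0],[0,0,0]],"twist":[[0,0,0],[0,0,0],[0,0,0],[-0.0155,0.0187,-0.0387],[-0.0155,0.0187,-0.0387],[-0.0155,0.0187,-0.0387],[-0.0155,0.0187,-0.0387],[0,0,0]]}'
python3 - <<'E'
from h import *
_,_,R=st(); print((Rz(YAW).T@R).round(2))
plan(W((-125,-50,105)),tilt(YAW,np.radians(50)))
E
```

```text
clock: 5.28
eef_pos: [553.4, -63.2, 103.3]
tool_rot: [2.271, -0.005, 2.237]
force: [0.5, 0.5, -0.7]
width: -0.1
gripper_force: 0.0
t 5.28 pos [553.4 -63.2 103.3] rack [-125.9  -52.   103.3] rpy [ 2.271 -0.005  2.237] F [ 0.5  0.5 -0.7] w -0.1 q [ 1.2   1.15 -1.09  2.29  2.71  0.26 -1.38]
[[ 0.01  0.64  0.76]
 [ 1.   -0.01 -0.01]
 [ 0.    0.76 -0.64]]
t 5.28 pos [553.4 -63.2 103.3] rack [-125.9  -52.   103.3] rpy [ 2.271 -0.005  2.237] F [ 0.5  0.5 -0.7] w -0.1 q [ 1.2   1.15 -1.09  2.29  2.71  0.26 -1.38]
rot rows 1 [-0.0007  0.0017 -0.0033] | shift total [ 0.02   0.019 -0.004] rows 1 [ 0.02   0.019 -0.004]
```

```bash
python3 -m jog '{"claw":[0,0,0,0,0,0],"xyz":[[0,0.064,0.077],[0,0.064,0.077],[0,0.064,0.077],[0,0.064,0.077],[0,0.064,0.077],[0,0,0]],"twist":[[0,0,0],[0,0,0],[0,0,0],[0,0,0],[0,0,0],[0,0,0]]}'
python3 - <<'E'
from h import *
st(); grab('scene','scene1.png')
cv2.imwrite('pics/c.png',cv2.resize(cv2.imread('pics/scene1.png')[100:250,220:420],None,fx=4,fy=4,interpolation=cv2.INTER_CUBIC))
E
```

```text
clock: 6.02
eef_pos: [592.5, -28.6, 104.4]
tool_rot: [2.27, -0.003, 2.244]
force: [0.2, 0.1, 0.1]
width: 0.3
gripper_force: 0.0
t 6.03 pos [592.5 -28.6 104.4] rack [-73.8 -49.5 104.4] rpy [ 2.27  -0.003  2.244] F [0.2 0.1 0.1] w 0.3 q [ 1.08  1.15 -1.1   2.25  2.68  0.3  -1.41]
```

View pics/c.png

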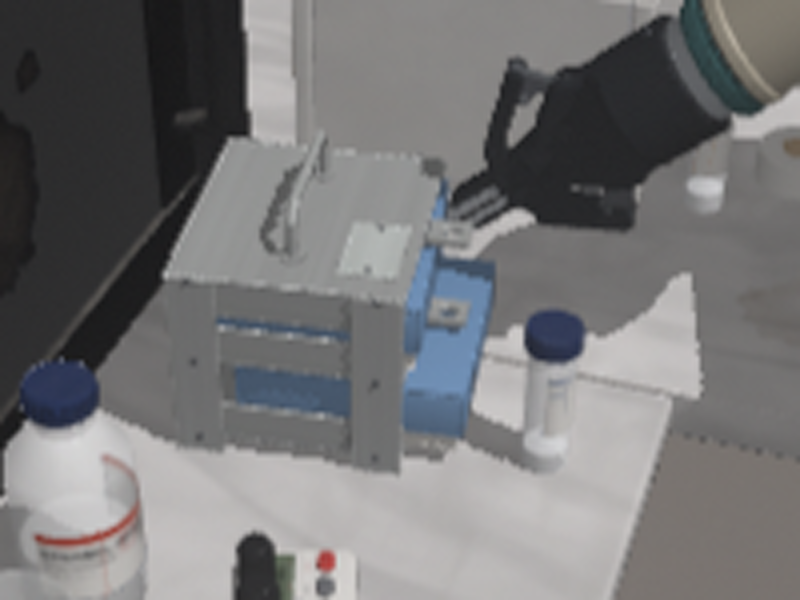

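The upper box has gone in to nearly home under the fingertip at crop (450,215). The lower one still sticks out, and the tube is untouched.

```bash
python3 -m jog '{"claw":[0,0,0],"xyz":[[0,0.032,0.038],[0,0.013,0.015],[0,0,0]],"twist":[[0,0,0],[0,0,0],[0,0,0]]}'; python3 -m jog '{"claw":[0,0,0],"xyz":[[0,0.013,0.015],[0,0.013,0.015],[0,0,0]],"twist":[[0,0,0],[0,0,0],[0,0,0]]}'
python3 -c "
from h import *
st()"
```

```text
clock: 6.45
eef_pos: [595.8, -26.5, 103.6]
tool_rot: [2.273, -0.004, 2.242]
force: [-10.2, -9.1, 7.7]
width: 0.0
gripper_force: 6.9
clock: 6.82
eef_pos: [596.4, -26.1, 102.5]
tool_rot: [2.277, -0.005, 2.239]
force: [-28.1, -22.3, 18.5]
width: 0.2
gripper_force: 17.5
t 6.83 pos [596.4 -26.1 102.5] rack [-69.2 -49.9 102.5] rpy [ 2.277 -0.005  2.239] F [-28.1 -22.3  18.5] w 0.2 q [ 1.07  1.15 -1.1   2.24  2.67  0.31 -1.41]
```

```bash
python3 -m jog '{"claw":[0,0,0,0,0],"xyz":[[0,-0.192,-0.23],[0,-0.192,-0.23],[0,-0.23,0.192],[0,-0.23,0.192],[0,0,0]],"twist":[[0,0,0],[0,0,0],[0,0,0],[0,0,0],[0,0,0]]}'
python3 - <<'E'
from h import *
st(); plan(W((-74,-50,43)),tilt(YAW,np.radians(50)))
E
```

```text
clock: 7.45
eef_pos: [552.7, -60.0, 42.9]
tool_rot: [2.271, -0.007, 2.242]
force: [-0.3, 0.4, 0.4]
width: 0.2
gripper_force: 0.0
t 7.45 pos [552.7 -60.   42.9] rack [-124.5  -49.    42.9] rpy [ 2.271 -0.007  2.242] F [-0.3  0.4  0.4] w 0.2 q [ 1.18  1.3  -1.05  2.28  2.77  0.34 -1.31]
t 7.45 pos [552.7 -60.   42.9] rack [-124.5  -49.    42.9] rpy [ 2.271 -0.007  2.242] F [-0.3  0.4  0.4] w 0.2 q [ 1.18  1.3  -1.05  2.28  2.77  0.34 -1.31]
rot rows 1 [-0.0006  0.     -0.0029] | shift total [-0.007  0.326  0.386] rows 1 [-0.007  0.326  0.386]
```

```bash
python3 -m jog '{"claw":[0,0,0,0,0,0,0,0],"xyz":[[0,0.064,0.077],[0,0.064,0.077],[0,0.064,0.077],[0,0.064,0.077],[0,0.064,0.077],[0,0.032,0.038],[0,0,0],[0,0,0]],"twist":[[0,0,0],[0,0,0],[0,0,0],[0,0,0],[0,0,0],[0,0,0],[0,0,0],[0,0,0]]}'
python3 -c "
from h import *
st()"
```

```text
clock: 8.45
eef_pos: [595.4, -26.2, 43.7]
tool_rot: [2.272, -0.004, 2.243]
force: [-6.2, -4.9, 2.0]
width: 0.2
gripper_force: 3.8
t 8.45 pos [595.4 -26.2  43.7] rack [-70.1 -49.4  43.7] rpy [ 2.272 -0.004  2.243] F [-6.2 -4.9  2. ] w 0.2 q [ 1.07  1.3  -1.07  2.23  2.73  0.38 -1.34]
```

```bash
python3 -m jog '{"claw":[0,0,0],"xyz":[[0,0.013,0.015],[0,0.013,0.015],[0,0,0]],"twist":[[0,0,0],[0,0,0],[0,0,0]]}'
python3 -m jog '{"claw":[0,0,0,0,0,0],"xyz":[[0,-0.192,-0.23],[0,-0.192,-0.23],[0,0.076,-0.46],[0,0.076,-0.46],[0,0.076,-0.46],[0,0,0]],"twist":[[0,0,0],[0,0,0],[0,0,0],[0,0,0],[0,0,0],[0,0,0]]}'
python3 - <<'E'
from h import *
st(); T=grab('top','top1.png'); grab('scene','scene2.png')
a=cv2.imread('pics/scene2.png')[120:220,250:400]; b=cv2.imread('pics/top1.png')[80:230,280:430]
cv2.imwrite('pics/d.png',np.hstack([cv2.resize(a,(400,267)),cv2.resize(b,(400,400))[:267*1] if 0 else cv2.resize(b,(400,400))[133:]]))
E
```

```text
clock: 8.82
eef_pos: [595.9, -25.7, 42.9]
tool_rot: [2.276, -0.005, 2.24]
force: [-22.0, -19.1, 14.8]
width: -0.2
gripper_force: 14.6
clock: 9.57
eef_pos: [503.9, -104.8, 116.4]
tool_rot: [2.279, 0.001, 2.233]
force: [0.1, -1.1, -0.6]
width: 0.2
gripper_force: 0.0
t 9.57 pos [ 503.9 -104.8  116.4] rack [-190.6  -53.4  116.4] rpy [2.279e+00 1.000e-03 2.233e+00] F [ 0.1 -1.1 -0.6] w 0.2 q [ 1.39  1.18 -1.2   2.33  2.18  0.24 -0.78]
```

View pics/d.png

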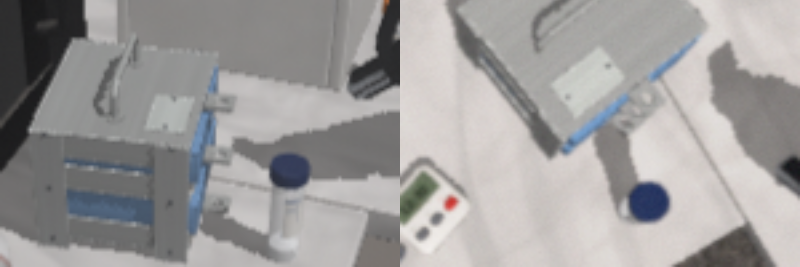

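Both boxes now sit flush with the plates' edges, all three eyelets are clear, and the tube hasn't moved. Next is the rod.

Run:
```python
from h import *
plan((504,-104,270),tilt(0.35,0))
```

```text
t 9.68 pos [ 504.4 -104.   115.4] rack [-189.7  -53.   115.4] rpy [2.280e+00 2.000e-03 2.235e+00] F [-0.3 -0.3 -0.7] w -0.2 q [ 1.39  1.18 -1.2   2.33  2.19  0.24 -0.78]
rot rows 6 [ 0.0453 -0.0071  0.0157] | shift total [-0.     1.171 -1.009] rows 3 [-0.     0.39  -0.336]
```

```bash
python3 -m jog '{"claw":[1,1,1,1,1,1,1,1,1,1],"xyz":[[0,0.1,-0.086],[0,0,0],[0,0,0],[0,0,0],[0,0,0],[0,0,0],[0,0,0],[0,0,-0.5],[0,0,-0.5],[0,0,-0.4]],"twist":[[0,0,0],[0.0453,-0.0071,0.0157],[0.0453,-0.0071,0.0157],[0.0453,-0.0071,0.0157],[0.0453,-0.0071,0.0157],[0.0453,-0.0071,0.0157],[0.0453,-0.0071,0.0157],[0,0,0],[0,0,0],[0,0,0]]}'
python3 - <<'E'
from h import *
plan((400,262,290),tilt(0.35,0))
E
```

```text
clock: 10.92
eef_pos: [499.8, -108.2, 267.3]
tool_rot: [3.099, -0.003, 1.938]
force: [0.6, -0.5, 0.3]
width: 85.5
gripper_force: 0.0
t 10.93 pos [ 499.8 -108.2  267.3] rack [-195.9  -53.5  267.3] rpy [ 3.099e+00 -3.000e-03  1.938e+00] F [ 0.6 -0.5  0.3] w 85.5 q [ 0.93  0.61 -1.19  1.86  0.64  1.07 -0.13]
rot rows 1 [ 0.0137 -0.0011  0.0055] | shift total [ 3.814  0.407 -0.198] rows 7 [ 0.545  0.058 -0.028]
```

```bash
python3 -m jog '{"claw":[1,1,1,1,1,1,1,1],"xyz":[[0.54,0.055,-0.03],[0.54,0.055,-0.03],[0.54,0.055,-0.03],[0.54,0.055,-0.03],[0.54,0.055,-0.03],[0.54,0.055,-0.03],[0.54,0.055,-0.03],[0,0,0]],"twist":[[0.0137,-0.001,0.0055],[0,0,0],[0,0,0],[0,0,0],[0,0,0],[0,0,0],[0,0,0],[0,0,0]]}'
python3 - <<'E'
from h import *
plan((370,295,290),tilt(0.35,0))
w=grab('wrist','w0.png'); o,d=ray(w,(320,200)); print(o,d, proj(w,(370,295,177)),proj(w,(370,295,139)))
for l in ['long_rod','long_rod_grip','short_rod','rod_stand']: print(l,[(np.round(x['rect']).tolist(),round(x['score'],2)) for x in optics.boxes_of('wrist',l)[:2]])
for l in ['long_rod_grip']: print(l,[(np.round(x['rect']).tolist(),round(x['score'],2)) for x in optics.boxes_of('top',l)[:2]])
E
```

```text
clock: 11.92
eef_pos: [403.2, 265.2, 289.5]
tool_rot: [3.138, -0.004, 1.929]
force: [-0.1, -1.0, 0.4]
width: 85.3
gripper_force: 0.0
t 11.93 pos [403.2 265.2 289.5] rack [-37.3 298.1 289.5] rpy [ 3.138 -0.004  1.929] F [-0.1 -1.   0.4] w 85.3 q [ 0.12  0.51 -1.13  1.88  0.52  1.08 -0.85]
rot rows 1 [ 0.0011 -0.0013  0.0027] | shift total [ 0.396 -0.206 -0.004] rows 1 [ 0.396 -0.206 -0.004]
[375.33176916 340.35116392 431.75220539] [ 0.11316476 -0.2938759  -0.94917474] [289.66827916 141.57388984] [293.30972972 134.14929007]
long_rod [([281.0, 112.0, 24.0, 32.0], 0.91), ([348.0, 292.0, 96.0, 103.0], 0.17)]
long_rod_grip [([278.0, 113.0, 30.0, 34.0], 0.84)]
short_rod [([332.0, 177.0, 22.0, 33.0], 0.77)]
rod_stand [([266.0, 81.0, 108.0, 125.0], 0.57)]
long_rod_grip [([342.0, 145.0, 48.0, 42.0], 0.68), ([228.0, 253.0, 15.0, 9.0], 0.41)]
```

View pics/w0.png

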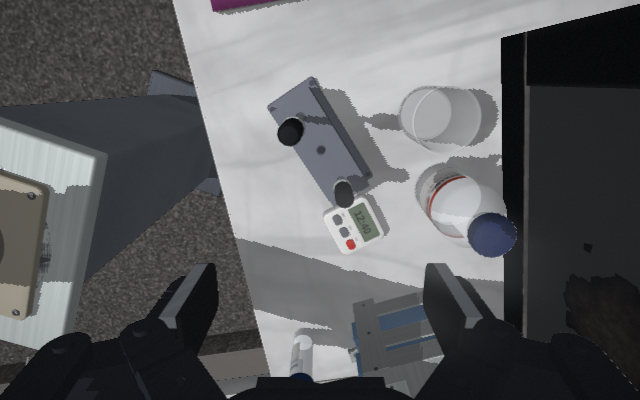

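The wrist view shows the long rod's grip at (290,131), the short rod's at (343,193) and the fingers fully open. I'll refine the rod position from both views.

```bash
cat >> h.py <<'E'
from scipy.optimize import least_squares
def blob(im,box,thr=45):
    x,y,w,h=box; g=im['color'][y:y+h,x:x+w].max(2); m=(g<thr).astype(np.uint8)
    n,l,s,c=cv2.connectedComponentsWithStats(m); k=1+np.argmax(s[1:,4]); s=s[k]
    return np.array([x+s[0],y+s[1],x+s[0]+s[2]-1,y+s[1]+s[3]-1],float),s[4]
def outline(im,xy,z0,z1,r):
    a=np.linspace(0,2*np.pi,60); P=[proj(im,(xy[0]+r*np.cos(t),xy[1]+r*np.sin(t),z)) for z in (z0,z1) for t in a]
    P=np.array(P); return np.r_[P.min(0),P.max(0)]
E
python3 - <<'E'
from h import *
T=grab('top');w=grab('wrist')
bt,a=blob(T,(220,243,28,22)); bw,b=blob(w,(268,102,50,55)); bs,c=blob(w,(325,170,40,45))
print(bt,a,bw,b,bs,c)
for nm,o,z in (('both',[(T,bt),(w,bw)],139),('top',[(T,bt)],139),('wrist',[(w,bw)],139),('short wrist',[(w,bs)],82)):
    f=lambda x:np.concatenate([outline(i,x,z,z+38,9)-q for i,q in o]); r=least_squares(f,[375,290]); print(nm,r.x.round(1),r.fun.round(1))
S=grab('scene'); print(blob(S,(268,230,30,40)))
E
```

```text
Traceback (most recent call last):
  File "h.py", line 35, in blob
    n,l,s,c=cv2.connectedComponentsWithStats(m); k=1+np.argmax(s[1:,4]); s=s[k]
                                                     ~~~~~~~~~^^^^^^^^^
ValueError: attempt to get argmax of an empty sequence
```

Run:
```python
from h import *
T=grab('top');T['color']=cv2.imread('pics/top0.png');w=grab('wrist');S=grab('scene'); S['color']=cv2.imread('pics/scene0.png')
bt,a=blob(T,(220,243,28,22)); bw,b=blob(w,(268,102,50,55)); bs,c=blob(w,(325,170,40,45)); bc,e=blob(S,(272,228,25,38))
print(bt,a,bw,b,bs,c,bc,e)
for nm,o,z in (('both',[(T,bt),(w,bw)],139),('top',[(T,bt)],139),('wrist',[(w,bw)],139),('short wrist',[(w,bs)],82),('scene',[(S,bc)],139)):
    f=lambda x:np.concatenate([outline(i,x,z,z+38,9)-q for i,q in o]); r=least_squares(f,[375,290]); print(nm,r.x.round(1),r.fun.round(1))
```

```text
[228. 252. 236. 258.] 50 [278. 109. 303. 135.] 526 [339. 175. 351. 181.] 46 [278. 247. 282. 262.] 45
both [368.3 300. ] [-3.4 -1.3  1.3  2.6 -1.2 -1.5  1.7  2.3]
top [369.6 297.9] [-2.3 -2.   2.4  1.9]
wrist [368.1 300.3] [-1.4 -1.9  1.6  1.8]
short wrist [429.7 260.5] [ -5.  -11.6   4.5  10.9]
scene [368.8 304.6] [-3.9 -4.5  4.   4.2]
```

```bash
python3 -m jog '{"claw":[1,1,1],"xyz":[[0.44,-0.2,0.2],[0,0,0.2],[0,0,0]],"twist":[[0.001,-0.001,0.0027],[0,0,0],[0,0,0]]}'
python3 - <<'E'
from h import *
w=grab('wrist','w1.png'); st()
for l in ['long_rod_grip']: print(l,[(np.round(x['rect']).tolist(),round(x['score'],2)) for x in optics.boxes_of('wrist',l)[:2]])
print(proj(w,(368,299,177)),proj(w,(368,299,139)))
u,v=map(int,proj(w,(368,299,160)))
for t in (45,60,75,90):
    b,a=blob(w,(u-45,v-45,90,90),t)
    r=least_squares(lambda x:outline(w,x,139,177,9)-b,[368,299]); print(t,b,a,r.x.round(1),r.fun.round(1))
cv2.imwrite('pics/w1c.png',cv2.resize(cv2.imread('pics/w1.png')[max(v-60,0):v+60,u-80:u+80],None,fx=3,fy=3))
E
```

```text
clock: 12.85
eef_pos: [370.3, 293.4, 248.4]
tool_rot: [-3.136, 0.001, 1.912]
force: [0.4, -0.0, -0.2]
width: 85.6
gripper_force: 0.0
t 12.9 pos [370.9 293.8 249.1] rack [-44.5 340.6 249.1] rpy [-3.137  0.     1.911] F [-0.1 -0.1 -0. ] w 85.6 q [-0.    0.54 -1.07  1.95  0.57  1.   -1.01]
long_rod_grip [([306.0, 157.0, 28.0, 59.0], 0.74), ([344.0, 237.0, 62.0, 63.0], 0.4)]
[319.12912027 204.34736873] [319.58772027 187.18345974]
45 [306. 177. 331. 212.] 519 [367.1 300.3] [-1.8 -3.7  1.7  3.4]
60 [306. 177. 332. 213.] 804 [367.5 300. ] [-1.2 -3.2  1.2  3. ]
75 [306. 177. 332. 213.] 830 [367.5 300. ] [-1.2 -3.2  1.2  3. ]
90 [306. 151. 363. 214.] 1449 [373.8 311.3] [ 14.1  11.2 -14.1 -10.7]
```

View pics/w1c.png

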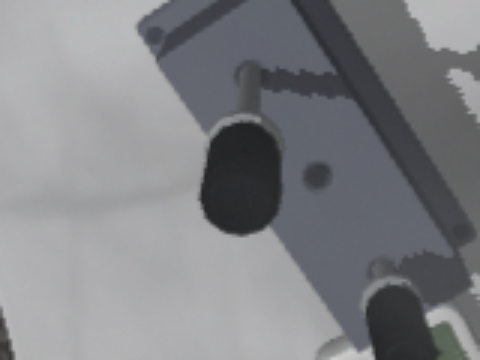

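The grip is centred at crop (241,178), with the collar and rod visible above it, so the rod stands at about (367.5, 300).

Run:
```python
from h import *
plan((367.5,300,145),tilt(0.35,0),True)
```

```text
t 12.95 pos [371.3 294.1 249.6] rack [-44.  340.6 249.6] rpy [-3.138 -0.     1.91 ] F [-0.4 -0.1  0.1] w 85.5 q [-0.    0.54 -1.07  1.95  0.57  1.   -1.01]
rot rows 1 [-0.0011 -0.0002 -0.0034] | shift total [ 0.069 -0.016  1.046] rows 2 [ 0.034 -0.008  0.523]
```

```bash
python3 -m jog '{"claw":[1,1,1,1,1,1],"xyz":[[0.065,-0.01,0],[0,0,0.25],[0,0,0.3],[0,0,0.3],[0,0,0.19],[0,0,0]],"twist":[[-0.001,0,-0.0034],[0,0,0],[0,0,0],[0,0,0],[0,0,0],[0,0,0]]}'
python3 - <<'E'
from h import *
plan((367.5,300,145),tilt(0.35,0),True)
E
```

```text
clock: 13.7
eef_pos: [367.3, 299.9, 144.8]
tool_rot: [-3.139, -0.0, 1.922]
force: [0.6, -0.4, 0.6]
width: 85.3
gripper_force: 0.0
t 13.7 pos [367.3 299.9 144.8] rack [-43.5 347.6 144.8] rpy [-3.139 -0.     1.922] F [ 0.6 -0.4  0.6] w 85.3 q [-0.14  0.68 -0.92  2.07  0.77  0.79 -1.19]
rot rows 1 [-0.0007 -0.      0.0003] | shift total [ 0.001  0.002 -0.002] rows 1 [ 0.001  0.002 -0.002]
```

```bash
python3 -m jog '{"claw":[0.6,0.4,0.3,0.2,0,0,0,0],"xyz":[[0,0,0],[0,0,0],[0,0,0],[0,0,0],[0,0,0],[0,0,0],[0,0,0],[0,0,0]],"twist":[[0,0,0],[0,0,0],[0,0,0],[0,0,0],[0,0,0],[0,0,0],[0,0,0],[0,0,0]]}'; python3 -c "
from h import *
st()"
```

```text
clock: 14.7
eef_pos: [367.9, 300.3, 145.4]
tool_rot: [3.141, -0.001, 1.922]
force: [1.5, -0.1, 4.3]
width: 16.2
gripper_force: 58.7
t 14.7 pos [367.9 300.3 145.4] rack [-42.8 347.6 145.4] rpy [ 3.141e+00 -1.000e-03  1.922e+00] F [ 1.5 -0.1  4.3] w 16.2 q [-0.14  0.68 -0.92  2.06  0.78  0.79 -1.19]
```

```bash
python3 -m jog '{"claw":[0,0,0,0,0,0,0,0],"xyz":[[0,0,-0.1],[0,0,-0.2],[0,0,-0.25],[0,0,-0.25],[0,0,-0.25],[0,0,-0.25],[0,0,-0.2],[0,0,0]],"twist":[[0,0,0],[0,0,0],[0,0,0],[0,0,0],[0,0,0],[0,0,0],[0,0,0],[0,0,0]]}'
python3 - <<'E'
from h import *
plan(W((-80,0,292)),tilt(0.35,0),True)
E
```

```text
clock: 15.7
eef_pos: [367.5, 300.3, 296.2]
tool_rot: [3.141, -0.001, 1.922]
force: [-0.9, -0.6, -1.0]
width: 16.2
gripper_force: 58.7
t 15.7 pos [367.5 300.3 296.2] rack [-43.1 347.8 296.2] rpy [ 3.141e+00 -1.000e-03  1.922e+00] F [-0.9 -0.6 -1. ] w 16.2 q [ 0.03  0.49 -1.13  1.88  0.5   1.09 -0.94]
rot rows 1 [ 0.0002 -0.0003  0.0002] | shift total [-3.412  0.768  0.042] rows 6 [-0.569  0.128  0.007]
```

```bash
python3 -m jog '{"claw":[0,0,0,0,0,0,0,0,0,0],"xyz":[[-0.25,0.057,0],[-0.45,0.1,0],[-0.5,0.112,0],[-0.5,0.112,0],[-0.5,0.112,0],[-0.5,0.112,0],[-0.45,0.1,0],[-0.262,0.063,0.04],[0,0,0],[0,0,0]],"twist":[[0,0,0],[0,0,0],[0,0,0],[0,0,0],[0,0,0],[0,0,0],[0,0,0],[0,0,0],[0,0,0],[0,0,0]]}'
python3 - <<'E'
from h import *
plan(W((-80,0,292)),tilt(0.35,0),True)
S=grab('scene','s3.png');T=grab('top','t3.png');w=grab('wrist','w3.png')
for n,im in (('s',S),('t',T),('w',w)): print(n,proj(im,W((-80,0,126))),proj(im,W((-80,0,160))),proj(im,W((-80,0,280))))
u,v=map(int,proj(S,W((-80,0,150)))); a=cv2.imread('pics/s3.png')[v-50:v+50,u-50:u+50]
b=cv2.imread('pics/w3.png')
u2,v2=map(int,proj(w,W((-80,0,150)))); print(u,v,u2,v2)
cv2.imwrite('pics/e.png',np.hstack([cv2.resize(a,(400,400),interpolation=cv2.INTER_CUBIC),cv2.resize(b[v2-60 if v2<340 else 280:,][:120,u2-60:u2+60],(400,400),interpolation=cv2.INTER_CUBIC)]))
E
```

```text
clock: 16.95
eef_pos: [556.0, 7.3, 290.4]
tool_rot: [-3.14, -0.002, 1.924]
force: [-0.2, 0.5, -0.0]
width: 16.0
gripper_force: 58.7
t 16.95 pos [556.    7.3 290.4] rack [-79.8   1.3 290.4] rpy [-3.140e+00 -2.000e-03  1.924e+00] F [-0.2  0.5 -0. ] w 16.0 q [ 0.6   0.64 -1.1   1.69  0.6   1.21 -0.3 ]
rot rows 1 [-0.0006 -0.0006  0.0009] | shift total [-0.013  0.002 -0.016] rows 1 [-0.013  0.002 -0.016]
s [333.14258291 157.41442305] [333.65234476 144.95568361] [335.6537324   96.04114259]
t [372.58792473 166.10294236] [375.33143339 163.15425811] [387.18527312 150.41391907]
w [319.28220745 177.7541944 ] [319.13335095 188.78196844] [318.15781533 261.05282067]
333 148 319 185
```

View pics/e.png

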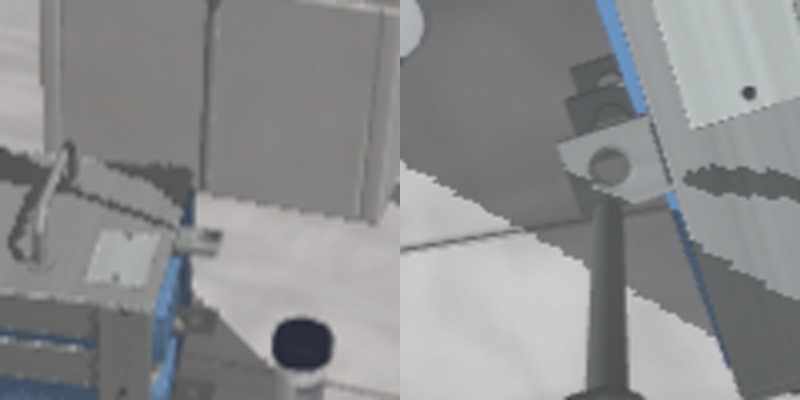

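The wrist view shows the tip just below the top eyelet's hole in the image (hole at crop (609,167), tip at (608,200)). The rod is upright in both views. I'll measure the offset numerically.

Run:
```python
from h import *
s,p,R=st(); S=grab('scene'); w=grab('wrist')
g=cv2.cvtColor(w['color'],cv2.COLOR_RGB2GRAY)
print('wrist rows'); 
for v in range(165,192): print(v,g[v,304:342].tolist())
gs=cv2.cvtColor(S['color'],cv2.COLOR_RGB2GRAY)
print('scene')
for v in list(range(110,161,3))+[158,159]: print(v,gs[v,324:346].tolist())
for z in (152,158,164): print(z,proj(w,(p[0],p[1],z)),proj(S,(p[0],p[1],z)))
for d in ((0,0),(1,0),(0,1)): print(d,proj(w,W((-80+d[0],d[1],126))),proj(S,W((-80+d[0],d[1],126))))
```

```text
t 17.1 pos [556.4   7.4 291.2] rack [-79.3   1.2 291.2] rpy [-3.141 -0.     1.924] F [ 0.5  0.3 -0.6] w 16.4 q [ 0.6   0.63 -1.1   1.68  0.6   1.21 -0.3 ]
wrist rows
165 [117, 117, 116, 115, 111, 107, 106, 107, 126, 140, 150, 150, 150, 150, 152, 151, 151, 152, 153, 153, 153, 152, 152, 151, 152, 151, 153, 153, 154, 154, 142, 108, 161, 153, 153, 153, 155, 156]
166 [117, 114, 107, 104, 116, 131, 150, 149, 150, 150, 150, 150, 151, 152, 152, 152, 153, 152, 151, 152, 151, 152, 152, 152, 153, 154, 154, 154, 154, 153, 144, 105, 121, 154, 153, 153, 155, 154]
167 [116, 115, 132, 150, 149, 151, 151, 149, 150, 152, 152, 151, 151, 153, 152, 149, 150, 148, 148, 150, 151, 152, 152, 154, 155, 153, 153, 153, 153, 153, 146, 114, 100, 156, 152, 153, 152, 155]
168 [117, 125, 149, 152, 151, 152, 151, 151, 151, 151, 151, 152, 152, 151, 145, 129, 127, 117, 121, 127, 137, 148, 152, 153, 153, 153, 152, 152, 152, 153, 153, 140, 110, 166, 153, 153, 153, 155]
169 [117, 120, 137, 151, 152, 151, 152, 152, 152, 151, 152, 151, 151, 142, 114, 107, 104, 104, 101, 107, 124, 136, 143, 149, 153, 153, 153, 153, 153, 153,
[... 5983 characters left out ...]
, 122, 138, 144, 142, 141, 153, 153, 139, 130, 125, 119, 121, 154, 174, 175, 177, 177, 177, 177, 177]
158 [143, 139, 122, 138, 144, 142, 141, 153, 153, 139, 130, 125, 119, 121, 154, 174, 175, 177, 177, 177, 177, 177]
159 [143, 137, 112, 130, 133, 134, 140, 151, 154, 153, 149, 143, 143, 146, 162, 174, 176, 178, 178, 179, 179, 179]
152 [319.17403684 183.70477721] [333.17270225 148.1767745 ]
158 [319.14906398 185.76334767] [333.26273409 145.94215379]
164 [319.12307664 187.90554383] [333.35349353 143.68947399]
(0, 0) [318.97364803 177.06095252] [333.14258291 157.41442305]
(1, 0) [320.04087664 176.71553757] [332.71816842 157.37120549]
(0, 1) [318.61519426 176.02705343] [333.08253674 157.64989742]
```

```bash
python3 - <<'E'
from h import *
plan(W((-79.7,2,262)),tilt(0.35,0),True)
E
python3 -m jog '{"claw":[0,0,0,0],"xyz":[[0.01,0,0.09],[0,0,0.1],[0,0,0.1],[0,0,0]],"twist":[[0,0,0],[0,0,0],[0,0,0],[0,0,0]]}'
python3 - <<'E'
from h import *
plan(W((-79.7,2,262)),tilt(0.35,0),True)
w=grab('wrist','w4.png');S=grab('scene','s4.png')
a=cv2.imread('pics/w4.png')[150:210,290:350]; u,v=map(int,proj(S,W((-80,0,126)))); print(u,v)
b=cv2.imread('pics/s4.png')[v-30:v+30,u-30:u+30]
cv2.imwrite('pics/f.png',np.hstack([cv2.resize(x,(400,400),interpolation=cv2.INTER_CUBIC) for x in (a,b)]))
E
```

```text
t 17.2 pos [556.7   6.9 291.3] rack [-79.4   0.6 291.3] rpy [-3.141 -0.     1.924] F [-0.4 -0.3 -0.2] w 16.2 q [ 0.6   0.63 -1.1   1.68  0.6   1.21 -0.3 ]
rot rows 1 [-0.0002 -0.      0.0009] | shift total [ 0.012 -0.007  0.293] rows 1 [ 0.012 -0.007  0.293]
clock: 17.7
eef_pos: [556.1, 6.6, 260.8]
tool_rot: [-3.139, -0.001, 1.922]
force: [-0.4, 0.1, -0.3]
width: 16.2
gripper_force: 58.7
t 17.7 pos [556.1   6.6 260.8] rack [-80.1   0.8 260.8] rpy [-3.139e+00 -1.000e-03  1.922e+00] F [-0.4  0.1 -0.3] w 16.2 q [ 0.59  0.66 -1.08  1.73  0.64  1.15 -0.33]
rot rows 1 [-0.0009 -0.0003  0.0003] | shift total [ 0.013 -0.001 -0.012] rows 1 [ 0.013 -0.001 -0.012]
333 157
```

View pics/f.png

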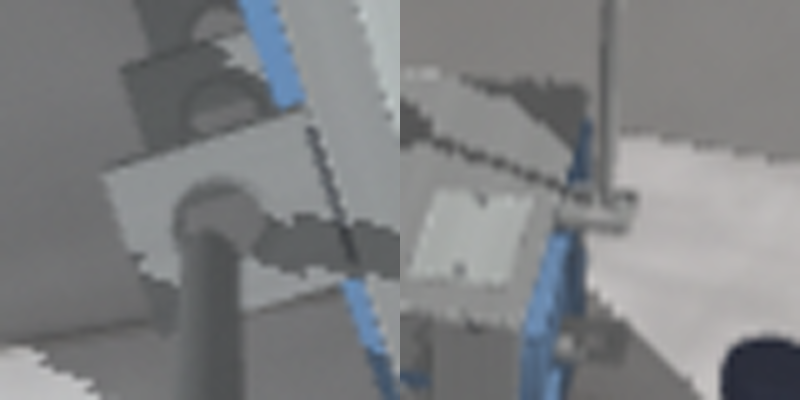

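The tip sits over the near half of the hole: hole centre at about left-crop (217,217), tip at about (210,237). It needs a shift of about +1.1 and +1.9 mm in rack x and y. After that I lower slowly and watch the force.

```bash
python3 -m jog '{"claw":[0,0,0,0,0,0],"xyz":[[0.022,0.0045,0],[0,0,0.02],[0,0,0.03],[0,0,0.03],[0,0,0.03],[0,0,0]],"twist":[[0,0,0],[0,0,0],[0,0,0],[0,0,0],[0,0,0],[0,0,0]]}'
python3 -c "
from h import *
st()"
```

```text
clock: 18.55
eef_pos: [556.2, 9.1, 250.7]
tool_rot: [-3.14, -0.001, 1.922]
force: [0.4, 0.1, -1.3]
width: 16.0
gripper_force: 58.7
t 18.55 pos [556.2   9.1 250.7] rack [-78.4   2.6 250.7] rpy [-3.140e+00 -1.000e-03  1.922e+00] F [ 0.4  0.1 -1.3] w 16.0 q [ 0.58  0.67 -1.07  1.74  0.65  1.13 -0.35]
```

```bash
python3 -m jog '{"claw":[0,0,0,0,0],"xyz":[[0,0,0.08],[0,0,0.1],[0,0,0.1],[0,0,0.1],[0,0,0]],"twist":[[0,0,0],[0,0,0],[0,0,0],[0,0,0],[0,0,0]]}'
python3 - <<'E'
from h import *
st(); w=grab('wrist','w5.png'); a=cv2.imread('pics/w5.png')[130:220,275:365]
S=grab('scene','s5.png'); b=cv2.imread('pics/s5.png')[125:200,295:370]
cv2.imwrite('pics/g.png',np.hstack([cv2.resize(x,(400,400),interpolation=cv2.INTER_CUBIC) for x in (a,b)]))
E
```

```text
clock: 19.18
eef_pos: [555.9, 9.0, 212.0]
tool_rot: [-3.14, -0.001, 1.922]
force: [0.7, -0.1, -1.5]
width: 15.8
gripper_force: 58.7
t 19.18 pos [555.9   9.  212. ] rack [-78.7   2.7 212. ] rpy [-3.140e+00 -1.000e-03  1.922e+00] F [ 0.7 -0.1 -1.5] w 15.8 q [ 0.55  0.72 -1.03  1.79  0.7   1.06 -0.39]
```

View pics/g.png

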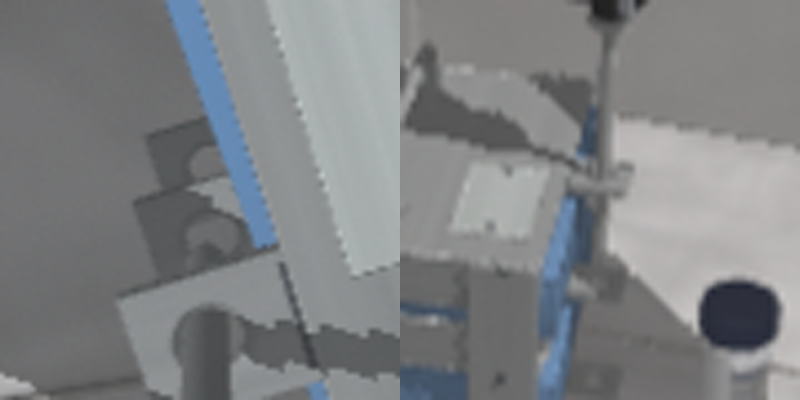

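The rod is through the top eyelet, and its tip is over the middle hole at left-crop (207,248). Forces are negligible, so I keep lowering.

```bash
python3 -m jog '{"claw":[0,0,0,0,0,0],"xyz":[[0,0,0.05],[0,0,0.05],[0,0,0.05],[0,0,0.05],[0,0,0.05],[0,0,0]],"twist":[[0,0,0],[0,0,0],[0,0,0],[0,0,0],[0,0,0],[0,0,0]]}'
python3 -m jog '{"claw":[0,0,0,0,0],"xyz":[[0,0,0.08],[0,0,0.08],[0,0,0.08],[0,0,0.06],[0,0,0]],"twist":[[0,0,0],[0,0,0],[0,0,0],[0,0,0],[0,0,0]]}'
```

```text
clock: 20.02
eef_pos: [556.1, 9.1, 187.6]
tool_rot: [-3.14, -0.001, 1.922]
force: [0.1, 0.6, -0.4]
width: 16.2
gripper_force: 58.7
clock: 20.65
eef_pos: [556.0, 9.1, 157.5]
tool_rot: [-3.14, -0.001, 1.922]
force: [-0.8, -0.4, -0.1]
width: 16.3
gripper_force: 58.7
```

```bash
python3 -m jog '{"claw":[0,0,0,0,0],"xyz":[[0,0,0.05],[0,0,0.04],[0,0,0.04],[0,0,0.03],[0,0,0]],"twist":[[0,0,0],[0,0,0],[0,0,0],[0,0,0],[0,0,0]]}'
python3 -m jog '{"claw":[0,0,0,0],"xyz":[[0,0,0.02],[0,0,0.02],[0,0,0.01],[0,0,0]],"twist":[[0,0,0],[0,0,0],[0,0,0],[0,0,0]]}'
```

```text
clock: 21.28
eef_pos: [556.2, 9.2, 141.8]
tool_rot: [-3.141, -0.001, 1.922]
force: [0.5, 0.1, -0.2]
width: 16.0
gripper_force: 58.7
clock: 21.78
eef_pos: [556.4, 9.2, 137.0]
tool_rot: [-3.141, -0.0, 1.922]
force: [-0.1, -0.4, -1.6]
width: 16.1
gripper_force: 58.8
```

```bash
python3 -m jog '{"claw":[0,0,0],"xyz":[[0,0,0.01],[0,0,0.01],[0,0,0]],"twist":[[0,0,0],[0,0,0],[0,0,0]]}'
python3 -m jog '{"claw":[0,0,0],"xyz":[[0,0,0.01],[0,0,0.01],[0,0,0]],"twist":[[0,0,0],[0,0,0],[0,0,0]]}'
```

```text
clock: 22.15
eef_pos: [556.4, 9.3, 136.8]
tool_rot: [-3.141, 0.001, 1.922]
force: [-4.3, -1.7, 14.5]
width: 16.4
gripper_force: 60.5
clock: 22.52
eef_pos: [556.5, 9.3, 136.7]
tool_rot: [3.141, 0.003, 1.922]
force: [-7.2, -3.9, 29.0]
width: 16.0
gripper_force: 62.2
```

The collar is seated: downward motion has stopped at the predicted height. I'll relieve the load, release, back up and check.

```bash
python3 -m jog '{"claw":[0,0,0.3,0.6,1,1,1,1],"xyz":[[0,0,-0.035],[0,0,0],[0,0,0],[0,0,0],[0,0,0],[0,0,0],[0,0,0],[0,0,0]],"twist":[[0,0,0],[0,0,0],[0,0,0],[0,0,0],[0,0,0],[0,0,0],[0,0,0],[0,0,0]]}'
python3 -m jog '{"claw":[1,1,1,1,1,1,1],"xyz":[[0,0,-0.1],[0,0,-0.3],[0,0,-0.4],[0,0,-0.4],[0,0,-0.2],[0,0,0],[0,0,0]],"twist":[[0,0,0],[0,0,0],[0,0,0],[0,0,0],[0,0,0],[0,0,0],[0,0,0]]}'
python3 - <<'E'
from h import *
st(); w=grab('wrist','w6.png'); S=grab('scene','s6.png')
u,v=map(int,proj(w,W((-79,2,126)))); a=cv2.imread('pics/w6.png')[v-75:v+75,u-75:u+75]; b=cv2.imread('pics/s6.png')[115:235,270:390]
cv2.imwrite('pics/k.png',np.hstack([cv2.resize(x,(400,400),interpolation=cv2.INTER_CUBIC) for x in (a,b)]))
E
```

```text
clock: 23.52
eef_pos: [556.3, 9.2, 136.5]
tool_rot: [-3.141, -0.0, 1.922]
force: [0.5, 0.4, 0.2]
width: 85.2
gripper_force: 0.0
clock: 24.4
eef_pos: [555.6, 8.6, 275.1]
tool_rot: [-3.139, -0.001, 1.922]
force: [-0.4, -0.1, -0.4]
width: 85.3
gripper_force: 0.0
t 24.4 pos [555.6   8.6 275.1] rack [-79.2   2.6 275.1] rpy [-3.139e+00 -1.000e-03  1.922e+00] F [-0.4 -0.1 -0.4] w 85.3 q [ 0.59  0.65 -1.09  1.71  0.62  1.18 -0.32]
```

View pics/k.png

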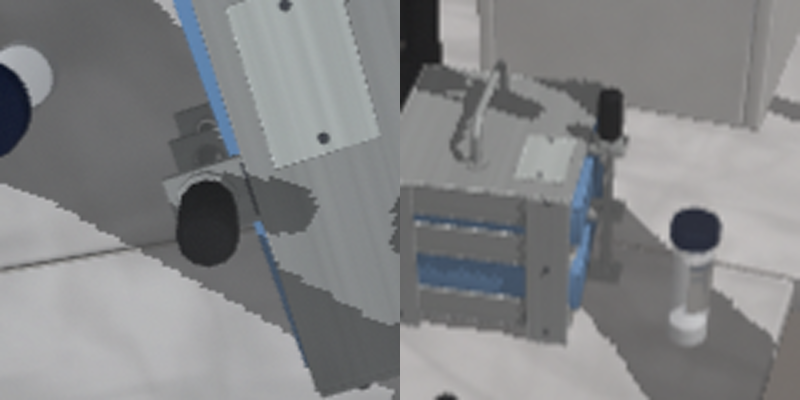

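The rod is upright through all three eyelets, with its collar on the top one at right-crop (608,143). Both boxes are home, the tube is standing, and the gripper is clear.

```bash
python3 -c "
from cell import order
print(order.finish_job())"
```

```text
the job is handed in; nothing more can be done
None
```

I handed the job in after about 24 s of robot time: both boxes are pushed home, and the long rod is lowered by hand through all three eyelets with its collar on the top one. The short rod and the bystanders were left alone. The hand-in returned no verdict, so this rests on the final pictures and force readings.

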